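# Lock out the loose cellar valve

### The job

One of the three wine-transfer valves on the cellar bench has a worn coupling, so that its lever wobbles freely before it bites, while the levers of the other two are sprung solid. Rock the levers gently by their black sleeves to find the loose one, without ever forcing a lever that has gone firm, and swing that loose lever through its play, clockwise first (seen from above), then all the way back anticlockwise, and leave it lying there. Then slip the red collar over the post on top of that valve so that it sits flat on the hub, and leave the bottle, the cup and the wrench as they are.

Things in the scene. Friction and masses are not known exactly. Their poses are not given: they have to be found in the camera images.
- valve_a: one of three identical-looking steel valves, each bolted to the bench by a grey 90 x 90 x 10 mm foot; which one is loose cannot be seen. Origin: centre of the foot's underside; z up, on the lever's vertical turning axis; the lever points along the valve's own -x at rest. Pipe stubs run along its y, to 60 mm either side and 85 mm high. All levers start centred
- valve_b: another valve, same build and frame as valve_a. Whichever levers are sound are stiff springs centred at rest: at the sleeve's middle they give 0.7 mm per newton of sideways push and spring back
- valve_c: another valve, same build and frame as valve_a. Whichever lever is loose swings 14 mm to either side at the sleeve with only 1 to 2 N of drag and stays where it is left; past that it is firm, 0.7 mm per newton. Any valve is damaged if its lever is pushed 10 mm past the point where it goes firm (a sound one is firm from the start), that is by 14 N
- sleeve_a (a point): middle of the black grip sleeve on valve_a's lever, 100 mm out from the turning axis and 108 mm above the bench; the sleeve is 60 mm long along the lever, 16 mm wide, 22 mm tall (97 to 119 mm above the bench), free all round; it moves with the lever
- sleeve_b (a point): the same on valve_b
- sleeve_c (a point): the same on valve_c
- pointer_a (a point): tip of the brass pointer on valve_a's stem, under the hub on the side away from the lever: 40 mm from the turning axis along the valve's own +x when the stem is unstrained, 98 mm above the bench. It turns only as the stem is twisted under load, not with free play; 4 mm of sideways travel (0.1 rad, 14 N at the sleeve) is the damage limit
- pointer_b (a point): the same on valve_b
- pointer_c (a point): the same on valve_c
- hub_a (a point): top face of the round lever hub (52 mm diameter) of valve_a, on the turning axis, 112 mm above the bench; from it rises a round steel post 16 mm in diameter and 36 mm high, over which the collar goes
- hub_b (a point): the same on valve_b
- hub_c (a point): the same on valve_c
- collar: loose red plastic lock-out collar standing on the bench: a plain ring, outer diameter 48 mm, bore 24 mm, 30 mm tall, 55 to 115 g. Origin: centre of its underside, z up along its bore
- bottle: bystander: a full green wine bottle, 74 mm diameter, 290 mm tall; origin at the centre of its underside
- jar: bystander: a white ceramic cup, 68 mm diameter, 85 mm tall; origin at the centre of its underside
- wrench: bystander: a steel wrench lying flat on the bench; origin at its middle
Mind the look-alikes: they are no part of the job. What is shaped like the valve_b but orange or purple is not meant.

How it is judged:
By the outcome, as a careful person would: the job done as asked, in the order asked, and still so for the second after the job is handed in, with the robot touching nothing.
It also fails if it takes over 72 s, if anything falls off the work surface, if the arm or the gripper's body presses on something with over 40 N, if the wrist force passes 120 N, or if a joint passes its speed limit or range.

### The arm

A 6-joint arm with a two-finger parallel gripper is mounted at the origin on the work surface. World frame = base frame: x ahead of the robot, y to its left, z up, the work surface at z = 0. Lengths are in m, angles in rad, forces in N, time in s.
With the tool pointing down it reaches from about 0.35 to 0.725 m from the base axis. Payload 6 kg.
Tool frame: the origin (TCP) lies midway between the tips of the shut fingers; the grasp point (between the pads) lies 19 mm behind it; z points along the fingers, y is the direction in which the jaws open and shut (so a half turn about z gives the same grasp; the last joint's range is limited). The gripper opens to 85 mm and grips with 20 to 120 N. Pads are 22 mm wide; open, the fingers measure 114 mm over their backs; the gripper's body (76 mm by 85 mm) begins 54 mm behind the grasp point. The pads swing forward as they close: fully open they stand 13 mm farther back than shut.
Start: joints at [1.649, 0.04, 0.085, 0, -1.615, -0.334], TCP at [0.152, 0.58, 0.231] pointing down, gripper open.
Joint ranges: [-2.56, 2.56], [-1.29, 2.01], [-1.08, 1.49], [-3.29, 1.98], [-2.81, -0.18], [-2.99, 2.99]. Speed limits (rad/s): [2.57, 2.57, 3.01, 3.14, 3.14, 3.14].

### API

Orientations are given as a rotation vector (axis times angle).
In Python, from cell import env, ik, eyes gives the robot as it stands. The module is installed in compiled form; this text tells all that it offers. Calls block until the motion is done:
- env.move_to(position, orientation): joint-space move of the TCP to a pose.
- env.movel(position, rot=None, rate=0.15, stop_force=None): straight line of the TCP; rot=None keeps the orientation; rate is the mean speed in m/s. With stop_force (N) it stops when the force on the tool has changed by that much, and returns True; else False.
- env.move_j(angles): joint-space move.
- env.open_gripper() and env.close(grasp_force=None): open the fingers fully, or close them until they stop; grasp_force is the grip in N (None keeps the last).
- env.dwell(seconds).
- ik(position, orientation): joint angles nearest the present ones, or None.
- env.state(): the state.
- eyes.capture(name): name is "scene" or "top" or "wrist"; returns the picture (480x640x3 uint8, blue, green, red); there is no depth.
- eyes.camera_info(name): a dict with "fov_y" (degrees; the focal length in pixels is half the picture's height over the tangent of half this angle, whatever the lens; pixels are square), "cx", "cy" (the principal point, pixels), "rvec" (rotation vector, rad) and "tvec" (3), from world to camera coordinates, as OpenCV has them. Camera axes: x right, y down, z forward; pixel columns grow to the right and rows downward; lengths in m; the calibration is good to about 2 mm. A picture is of the moment at which its call begins: read the wrist's pose just before it. camera_info takes no time and is no camera call; for the wrist camera it gives the pose at the moment of the call.
A pose or a line that the arm cannot do raises env.Unreachable and nothing moves.
- env.close_job(): hands the job in, once; it reports no verdict.
The state is a dict: "time_s": time; "q": joint angles; "qd": joint speeds; "effort": joint torques, N m; "eef_pos": TCP position; "tool_rot": TCP orientation; "force": force on the tool from outside, world axes, zero at the start; "ft_torque": the same for the moment, N m; "opening": opening from 0.0 (shut) to 1.0 (fully open).
Only numpy, scipy, OpenCV 4.12 (cv2) and the standard library are available. Lean on these libraries where they do the work, as an engineer would, in place of code of your own. Each camera call takes 0.05 s, during which the arm holds its last target.

## Working session

There is one attempt and no reset: what is moved stays moved. The work goes in short steps, each a Python script; the robot and the scene stay as the last script left them, time stands still between calls to the robot, and variables do not carry over. Pictures are saved under pics/ and viewed, and the job is handed in when it is done.

```bash
mkdir -p pics; ls
python3 - <<'E'
from cell import env, ik, eyes
import cv2
for n in ("scene","top","wrist"):
    i=eyes.camera_info(n); print(n,i)
    cv2.imwrite(f"pics/{n}0.png",eyes.capture(n))
s=env.state();print(s)
E
```

```text
pics
scene {'fov_y': 55.76610956874038, 'cx': 316.049652821979, 'cy': 246.81822237006907, 'rvec': array([ 1.75025652,  1.83622697, -0.73912902]), 'tvec': array([-0.05174667, -0.38868829,  1.55343822])}
top {'fov_y': 54.38116811054154, 'cx': 320.34426781971945, 'cy': 234.0628204792935, 'rvec': array([ 2.07638017, -2.13396018,  0.23278891]), 'tvec': array([0.10187086, 0.62701025, 1.07329976])}
wrist {'fov_y': 61.22999171505743, 'cx': 318.08268481410033, 'cy': 238.1941432017771, 'rvec': array([-1.81240563,  2.34704109,  0.30627053]), 'tvec': array([ 0.59914746, -0.03357485,  0.37704261])}
{'time_s': 0.15, 'q': array([ 1.64873528e+00,  4.06845503e-02,  8.40446774e-02, -3.60492196e-04,
       -1.61550561e+00, -3.33725287e-01]), 'qd': array([ 0.00175619,  0.00053964,  0.00161406,  0.00307315, -0.00038304,
       -0.00236498]), 'effort': array([-2.61594920e-03, -3.68610477e+01,  3.47693145e+01,  6.93625420e+00,
       -4.39066876e-03,  2.34073049e-06]), 'eef_pos': array([0.15165704, 0.58025168, 0.23049993]), 'tool_rot': array([ 3.11455495e+00, -4.00491259e-01, -1.20580943e-04]), 'force': array([ 0.66025435,  0.0658632 , -0.9377386 ]), 'ft_torque': array([ 0.01363739,  0.04408044, -0.01934536]), 'opening': 1.0026332195449743}
```

View pics/scene0.png

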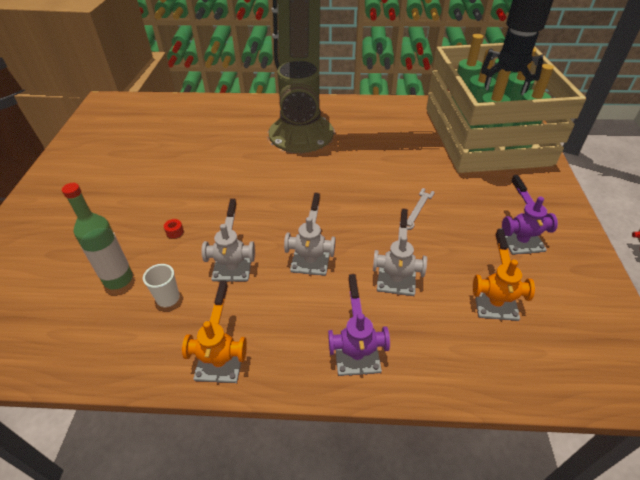

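View pics/top0.png

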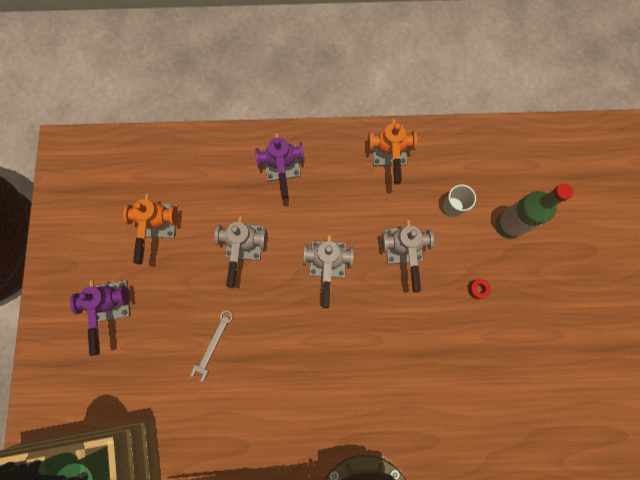

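View pics/wrist0.png

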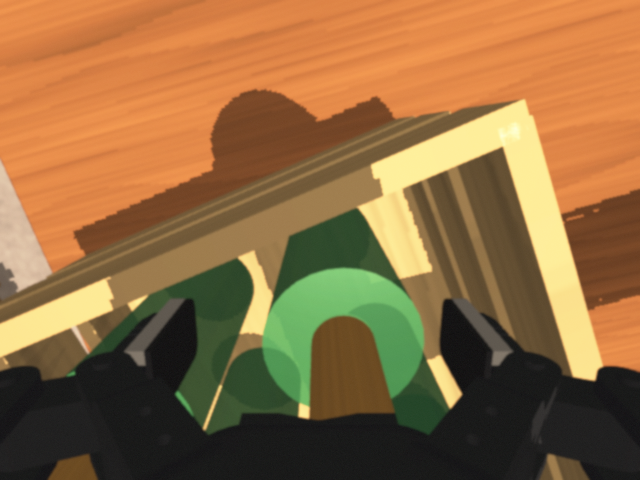

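The grey valves are at about (240,240), (328,257) and (409,241) in the top view. The orange and purple ones are look-alikes: (147,212), (97,300), (280,155) and (394,140). The collar is the red ring at (480,289), and the other red thing, at (564,192), is the bottle's cap. Next I'll check the choice in a close crop.

```bash
cat > h.py <<'E'
import numpy as np, cv2
from scipy.spatial.transform import Rotation as R
def cam(i):
    f=240/np.tan(np.radians(i['fov_y']/2)); K=np.array([[f,0,i['cx']],[0,f,i['cy']],[0,0,1]])
    return K,cv2.Rodrigues(np.array(i['rvec']))[0],np.array(i['tvec'])
def ray(i,uv,z):
    K,Rm,t=cam(i); d=Rm.T@np.linalg.inv(K)@np.array([uv[0],uv[1],1.]); c=-Rm.T@t
    return c+d*(z-c[2])/d[2]
def proj(i,P):
    K,Rm,t=cam(i); p=K@(Rm@np.array(P)+t); return p[:2]/p[2]
def rot(yaw): # tool down, tool y axis at world angle yaw
    y=np.array([np.cos(yaw),np.sin(yaw),0]); z=np.array([0,0,-1.]); x=np.cross(y,z)
    return R.from_matrix(np.c_[x,y,z]).as_rotvec()
E
python3 - <<'E'
import cv2
a=cv2.imread('pics/top0.png')[205:315,200:500]
cv2.imwrite('pics/topcrop.png',cv2.resize(a,None,fx=2.66,fy=2.66,interpolation=cv2.INTER_CUBIC))
a=cv2.imread('pics/scene0.png')[185:305,150:440]
cv2.imwrite('pics/scenecrop.png',cv2.resize(a,None,fx=2.7,fy=2.7,interpolation=cv2.INTER_CUBIC))
E
```

```text
(no output)
```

View pics/topcrop.png

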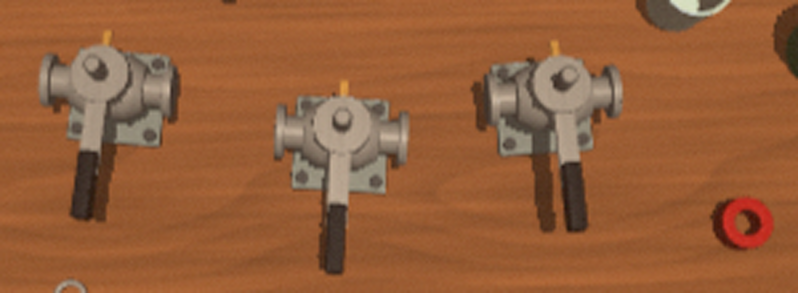

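View pics/scenecrop.png

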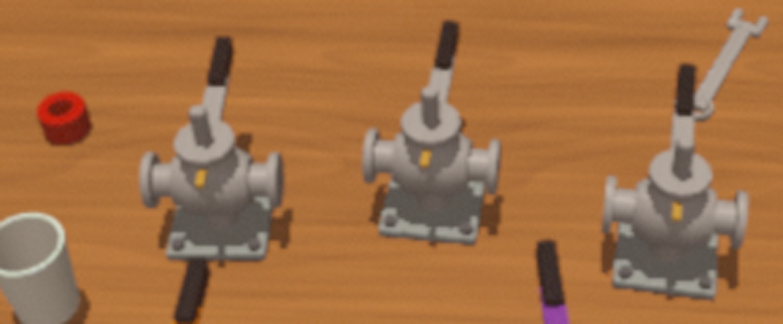

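The crops confirm three grey-steel valves with black sleeves and brass pointers, and one red ring. Next I'll localise the sleeves, hubs and collar.

Run:
```python
from h import *
from cell import eyes
it=eyes.camera_info('top'); im=cv2.imread('pics/top0.png')
hsv=cv2.cvtColor(im,cv2.COLOR_BGR2HSV)
hubs=[(200+100/2.66,205+74/2.66),(200+343/2.66,205+124/2.66),(200+561/2.66,205+84/2.66)]
m=((hsv[...,2]<58)&(hsv[...,1]<120)).astype(np.uint8)
n,l,st,ce=cv2.connectedComponentsWithStats(m)
for k in range(1,n):
    x,y,w,h,a=st[k]
    if 40<a<600 and 200<x<480 and 230<y<320:
        ys,xs=np.where(l==k); P=np.array([ray(it,(u,v),.117)[:2] for u,v in zip(xs,ys)])
        c=P.mean(0); ev,V=np.linalg.eigh(np.cov((P-c).T)); d=V[:,1]
        print('sleeve',ce[k].round(1),a,c.round(4),'ext',np.ptp((P-c)@d).round(3),np.ptp((P-c)@V[:,0]).round(3),'dir',np.degrees(np.arctan2(d[1],d[0])).round(1))
for u in hubs:print('hub',np.round(u,1),ray(it,u,.112).round(4))
isc=eyes.camera_info('scene')
for u in [(205,143),(431,123),(681,173)]:
    u=(150+u[0]/2.7,185+u[1]/2.7); print('hub scene',ray(isc,u,.112).round(4))
r=((hsv[...,1]>170)&((hsv[...,0]<6)|(hsv[...,0]>174))&(hsv[...,2]>80)).astype(np.uint8)
n,l,st,ce=cv2.connectedComponentsWithStats(r)
for k in range(1,n):
    if st[k][4]>40: print('red',ce[k],st[k],ray(it,ce[k],.025).round(4))
for n_,u,z in [('jar rim',(461,199),.085),('wr1',(226,316),0),('wr2',(200,373),0),('bottle top',(564,192),.29)]: print(n_,ray(it,u,z).round(3))
```

```text
hub [237.6 232.8] [0.6284 0.2795 0.112 ]
hub [328.9 251.6] [0.5775 0.0659 0.112 ]
hub [410.9 236.6] [ 0.6081 -0.1276  0.112 ]
hub scene [ 0.6133 -0.1243  0.112 ]
hub scene [0.5813 0.0697 0.112 ]
hub scene [0.6324 0.2832 0.112 ]
red [564.3125     191.10096154] [556 184  17  16 208] [ 0.7361 -0.5509  0.025 ]
red [480.15720524 288.3580786 ] [471 279  20  20 229] [ 0.4908 -0.3074  0.025 ]
jar rim [ 0.705 -0.262  0.085]
wr1 [0.442 0.326 0.   ]
wr2 [0.306 0.387 0.   ]
bottle top [ 0.653 -0.404  0.29 ]
```

Run:
```python
from h import *
from cell import eyes
it=eyes.camera_info('top'); im=cv2.imread('pics/top0.png')
hubs=np.array([[.6304,.2813],[.5794,.0678],[.6107,-.126]])
mx=im.max(2)
m=(mx<64).astype(np.uint8)
for i,(x,y,w,h) in enumerate([(225,258,15,32),(318,278,16,32),(406,262,18,32)]):
    b=im[y:y+h,x:x+w].astype(int); mm=(b.max(2)<75)&(b[...,2]-b[...,0]<30)
    n,l,st,ce=cv2.connectedComponentsWithStats(mm.astype(np.uint8)); k=1+st[1:,4].argmax()
    ys,xs=np.where(l==k); P=np.array([ray(it,(u+x,v+y),.117)[:2] for u,v in zip(xs,ys)])
    c=P.mean(0); ev,V=np.linalg.eigh(np.cov((P-c).T)); d=V[:,1]*np.sign(V[0,1])
    print('sleeve',(ce[k]+[x,y]).round(1),st[k,4],c.round(4),'ext',np.ptp((P-c)@d).round(3),np.ptp((P-c)@V[:,0]).round(3),'dir',np.degrees(np.arctan2(d[1],d[0])).round(1), 'hub-dir',np.degrees(np.arctan2(*(hubs[i]-c)[::-1])).round(1),np.linalg.norm(hubs[i]-c).round(4))
```

```text
sleeve [231.4 273.7] 171 [0.5312 0.2918] ext 0.057 0.017 dir -7.9 hub-dir -6.0 0.0998
sleeve [325.5 293.7] 145 [0.4797 0.0768] ext 0.055 0.014 dir -4.4 hub-dir -5.2 0.1001
sleeve [415.1 277.9] 167 [ 0.5102 -0.1294] ext 0.056 0.017 dir 2.9 hub-dir 1.9 0.1006
```

```bash
cat >> h.py <<'E'
V={'L':((.6304,.2813),(.5312,.2918),-7),'M':((.5794,.0678),(.4797,.0768),-5),'R':((.6107,-.126),(.5102,-.1294),2.3)}
def frame(n):
    h,s,a=V[n]; a=np.radians(a); return np.array(s),np.array([np.cos(a),np.sin(a)]),np.array([-np.sin(a),np.cos(a)]),a
def best_rot(ik,p,yaw,q):
    c=[]
    for y in (yaw,yaw+np.pi):
        j=ik(p,rot(y))
        if j is not None: c.append((np.abs(np.array(j)-q).max(),y))
    return rot(min(c)[1])
Z=.085
def test(env,ik,n,F=4.):
    s,ex,ey,a=frame(n)
    p=np.r_[s,.20]; r=best_rot(ik,p,a+np.pi/2,env.state()['q'])
    env.move_to(p,r)
    print('down',env.movel(np.r_[s,Z],rate=.12,stop_force=8))
    return push(env,n,+1,F)
def push(env,n,sg,F,fast=.026,maxd=.060):
    s,ex,ey,a=frame(n)
    print('fast',env.movel(np.r_[s+sg*ey*fast,Z],rate=.12,stop_force=5))
    env.dwell(.2); f0=env.state()['force']
    hit=env.movel(np.r_[s+sg*ey*maxd,Z],rate=.03,stop_force=F)
    env.dwell(.15); st=env.state(); d=(st['eef_pos'][:2]-s)
    print('hit',hit,'travel',round(float(d@ey)*1e3,1),'dF',((st['force']-f0)[:2]@ey).round(2),(st['force']-f0).round(2),'t',st['time_s'])
    return hit
E
python3 - <<'E'
from h import *
from cell import env,ik
env.movel([.1517,.5803,.30],rate=.2)
test(env,ik,'L')
E
```

```text
down False
fast True
hit True travel 50.8 dF -4.32 [-0.68 -4.27  1.27] t 5.0
```

Run:
```python
from h import *
from cell import env,ik,eyes
a=eyes.capture('top')[180:320,180:400]; cv2.imwrite('pics/t1.png',cv2.resize(a,None,fx=3,fy=3,interpolation=cv2.INTER_CUBIC))
cv2.imwrite('pics/w1.png',eyes.capture('wrist')); print(env.state()['force'],env.state()['eef_pos'])
```

```text
[ 0.14483426 -4.1671738   3.45031998] [0.53693047 0.34231531 0.0837296 ]
```

View pics/t1.png

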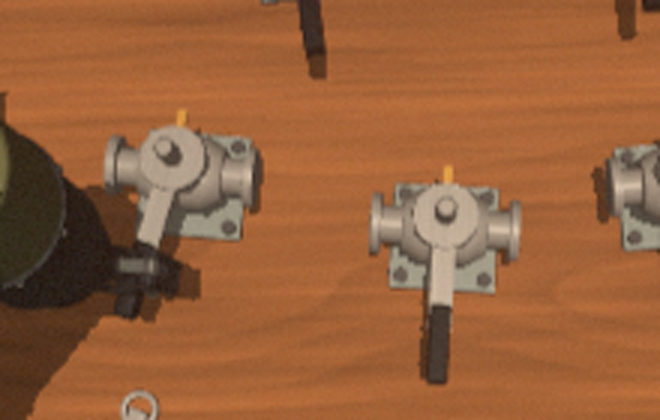

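View pics/w1.png

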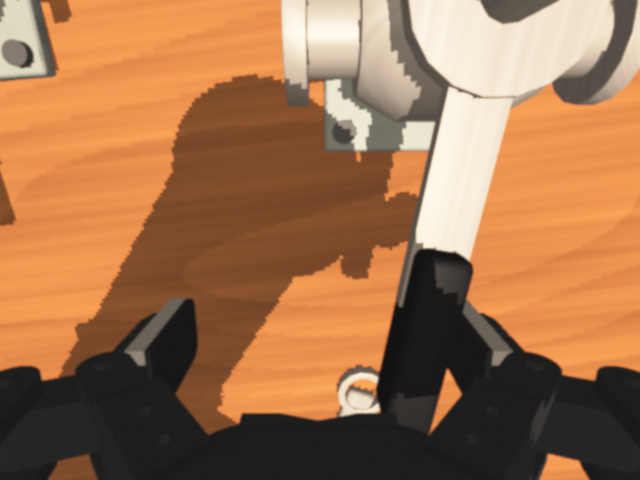

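The left valve's lever swung about 17 mm at only 4 N: its sleeve moved clockwise and the pointer stayed put, so this is the loose one. Now I'll swing it anticlockwise all the way.

Run:
```python
from h import *
from cell import env,ik,eyes
s,ex,ey,a=frame('L')
print(env.movel(np.r_[s+ey*(-.012),Z],rate=.1)); env.dwell(.2); f0=env.state()['force']
hit=env.movel(np.r_[s-ey*.064,Z],rate=.03,stop_force=4.5); env.dwell(.15)
st=env.state(); d=st['eef_pos'][:2]-s
print(hit,(d@ey*1e3).round(1),(st['force']-f0).round(2),st['time_s'])
a=eyes.capture('top')[180:320,180:400]; cv2.imwrite('pics/t2.png',cv2.resize(a,None,fx=3,fy=3,interpolation=cv2.INTER_CUBIC))
cv2.imwrite('pics/w2.png',eyes.capture('wrist'))
```

```text
False
True -46.8 [0.28 3.18 1.96] 7.3833
```

View pics/t2.png

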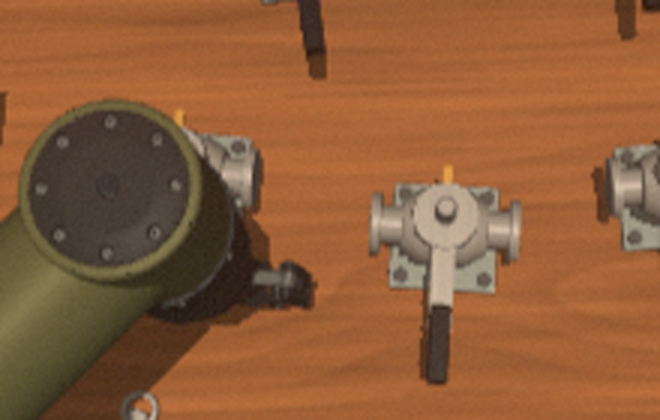

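View pics/w2.png

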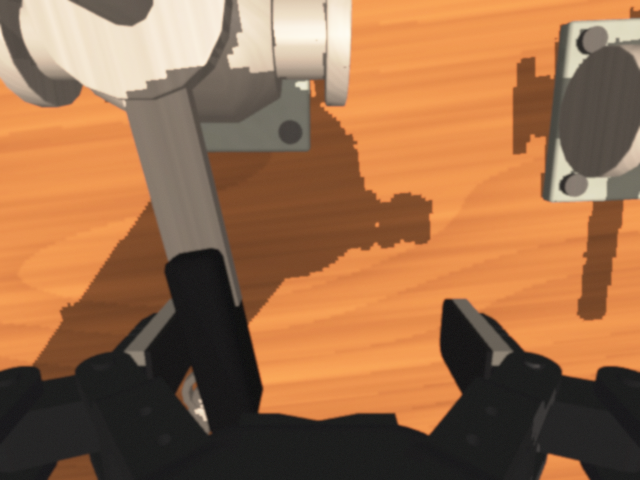

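Run:
```python
from h import *
from cell import env,ik,eyes
s,ex,ey,a=frame('L')
for d in (.0478,.0488,.0498,.0508,.0518):
    env.movel(np.r_[s-ey*d,Z],rate=.02); env.dwell(.15)
    st=env.state(); x=(st['eef_pos'][:2]-s)@ey; f=st['force'][:2]@ey
    print((x*1e3).round(1),f.round(2),st['time_s'])
    if f>6: break
```

```text
-47.5 5.08 7.8833
-48.2 6.96 8.2833
```

The sleeve is firm at 7 N, which is the anticlockwise end stop. Next I'll back off, lift clear, and use the wrist and top cameras to check the lever and locate the post.

Run:
```python
from h import *
import json
from cell import env,ik,eyes
s,ex,ey,a=frame('L')
env.movel(np.r_[s-ey*.014,Z],rate=.1)
env.movel(np.r_[s-ey*.014,.24],rate=.25)
r=env.state()['tool_rot']
infos={}
def shot(k,p):
    env.movel(p,rate=.25); env.dwell(.25)
    i=eyes.camera_info('wrist'); cv2.imwrite(f'pics/{k}.png',eyes.capture('wrist'))
    infos[k]={q:np.array(v).tolist() for q,v in i.items()}
    K,Rm,t=cam(i); print(k,'cam at',(-Rm.T@t).round(3),env.state()['time_s'])
shot('wa',[.55,.285,.26]); shot('wb',[.60,.25,.26])
json.dump(infos,open('infos.json','w'))
a=eyes.capture('top'); cv2.imwrite('pics/t3.png',a)
```

```text
wa cam at [0.614 0.277 0.4  ] 10.1167
wb cam at [0.664 0.243 0.402] 10.8083
```

View pics/wa.png

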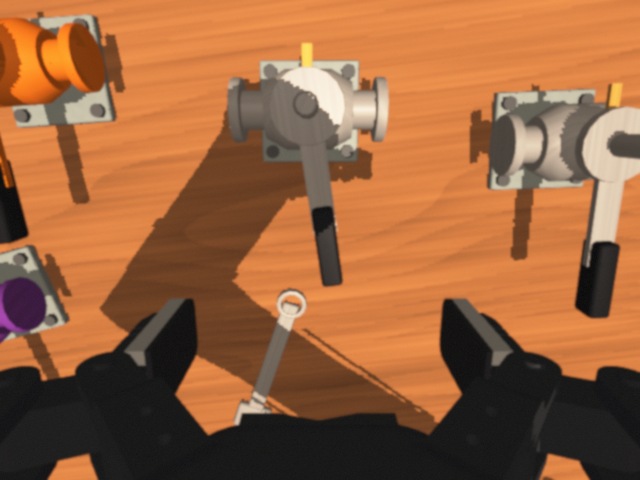

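View pics/wb.png

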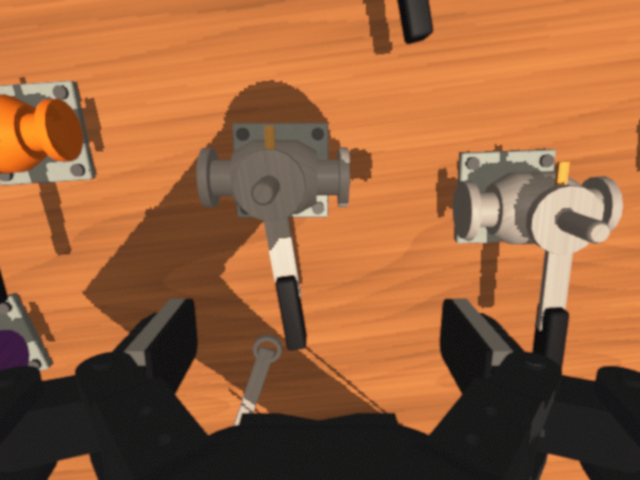

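In `wa` the post top is at (306,104), and in `wb` the post's tip is at (263,190) with the hub disc centred near (268,180). The lever is about 8° anticlockwise of the valve axis. Next I'll triangulate.

Run:
```python
from h import *
import json
from cell import eyes
I=json.load(open('infos.json'))
for k,u,z in [('wa',(306,104),.148),('wa',(307,105),.112),('wb',(263,190),.148),('wb',(268,180),.112)]:
    print(k,z,ray(I[k],u,z).round(4))
# sleeve + lever
for k,c in [('wa',(327,246)),('wb',(291,312))]: print('sleeve',ray(I[k],c,.117).round(4))
for n,x,y,w,h in [('wa',250,40,120,140),('wb',200,110,160,120)]:
    a=cv2.imread(f'pics/{n}.png')[y:y+h,x:x+w]; cv2.imwrite(f'pics/{n}c.png',cv2.resize(a,None,fx=4,fy=4,interpolation=cv2.INTER_CUBIC))
it=eyes.camera_info('top'); im=cv2.imread('pics/top0.png')[265:315,455:505]; cv2.imwrite('pics/ct.png',cv2.resize(im,None,fx=8,fy=8,interpolation=cv2.INTER_CUBIC))
im=cv2.imread('pics/scene0.png'); hsv=cv2.cvtColor(im,cv2.COLOR_BGR2HSV)
```

```text
wa 0.148 [0.6286 0.2817 0.148 ]
wa 0.112 [0.6299 0.2818 0.112 ]
wb 0.148 [0.6313 0.2811 0.148 ]
wb 0.112 [0.6333 0.2819 0.112 ]
sleeve [0.531  0.2799 0.117 ]
sleeve [0.5321 0.2793 0.117 ]
```

View pics/wac.png

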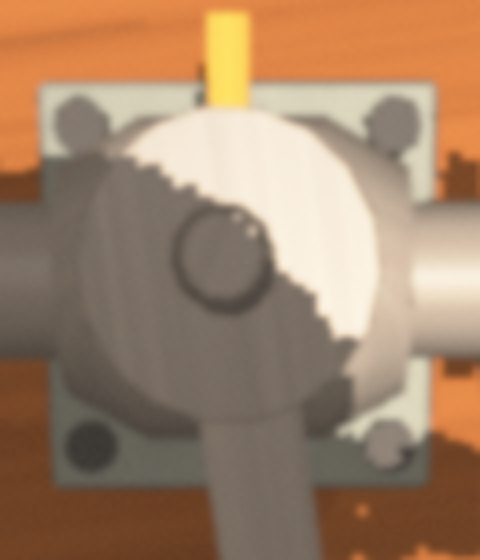

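View pics/wbc.png

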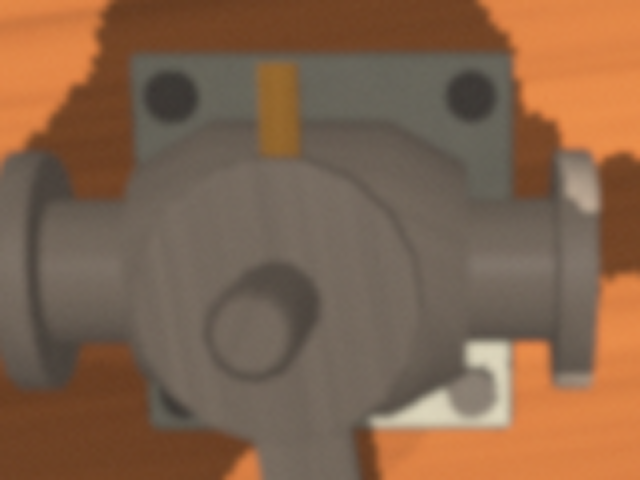

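View pics/ct.png

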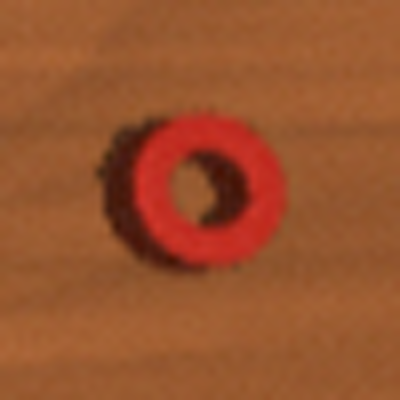

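Run:
```python
from h import *
import json
from cell import env,ik,eyes
I=json.load(open('infos.json'))
for k,u,z in [('wa',(305.5,104.2),.148),('wa',(307.5,106),.112),('wb',(262,193),.148),('wb',(268.7,184.5),.112)]: print(k,z,ray(I[k],u,z).round(4))
p=np.array([.47,-.305,.20]); r=best_rot(ik,p,np.radians(91),env.state()['q'])
env.movel([.60,.25,.30],rate=.3)
env.move_to(p,r); env.dwell(.25)
i=eyes.camera_info('wrist'); im=eyes.capture('wrist'); cv2.imwrite('pics/wc.png',im)
hsv=cv2.cvtColor(im,cv2.COLOR_BGR2HSV)
m=((hsv[...,1]>150)&((hsv[...,0]<6)|(hsv[...,0]>174))&(hsv[...,2]>60)).astype(np.uint8)
cs,hi=cv2.findContours(m,cv2.RETR_CCOMP,cv2.CHAIN_APPROX_NONE)
for c,h in zip(cs,hi[0]):
    if len(c)>30: e=cv2.fitEllipse(c); print(h[3],e, ray(i,e[0],.030).round(4))
print(env.state()['time_s'],env.state()['q'].round(2))
```

```text
wa 0.148 [0.6285 0.2821 0.148 ]
wa 0.112 [0.6293 0.2816 0.112 ]
wb 0.148 [0.6295 0.2821 0.148 ]
wb 0.112 [0.63   0.2819 0.112 ]
-1 ((320.4941101074219, 189.38455200195312), (59.096683502197266, 60.920196533203125), 177.5387725830078) [ 0.4907 -0.3062  0.03  ]
0 ((320.4360656738281, 188.009765625), (26.227628707885742, 29.750354766845703), 87.69441986083984) [ 0.4918 -0.3061  0.03  ]
13.525 [-0.22 -0.07 -0.08  0.   -1.56  1.81]
```

View pics/wc.png

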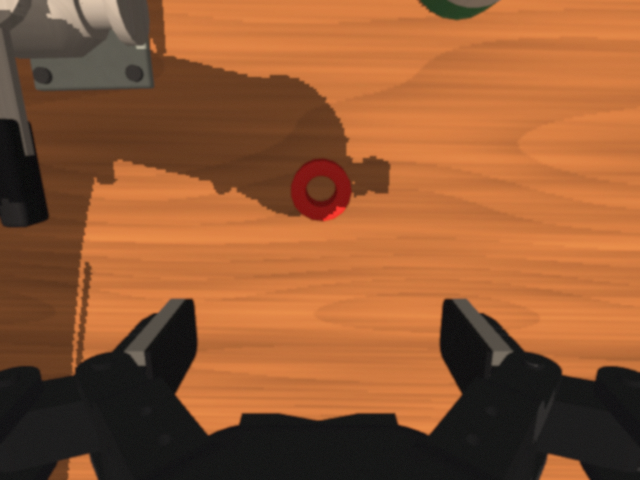

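Run:
```python
from h import *
from cell import env,ik,eyes
print(env.state()['eef_pos'])
C=np.array([.491,-.3062])
env.movel(np.r_[C,.06],rate=.2)
print(env.movel(np.r_[C,.005],rate=.1,stop_force=10), env.state()['eef_pos'])
env.close(30); env.dwell(.2); st=env.state(); print(st['opening'],st['eef_pos'],st['force'],st['time_s'])
env.movel(np.r_[C,.20],rate=.2); env.dwell(.25); st=env.state(); print(st['opening'],st['eef_pos'],st['force'],st['time_s'])
cv2.imwrite('pics/wd.png',eyes.capture('wrist'))
s=eyes.capture('scene'); cv2.imwrite('pics/s3.png',cv2.resize(s[60:300,60:380],None,fx=2.4,fy=2.4))
```

```text
[ 0.47026032 -0.30472107  0.19999905]
False [ 0.49141494 -0.30645379  0.0057289 ]
0.5554331309255823 [ 0.49152279 -0.30643666  0.0059574 ] [-0.30632221  1.22485307  5.87782277] 15.725
0.5554173977378668 [ 0.49075403 -0.30610896  0.19909533] [-0.05948235 -0.12812146 -1.0892492 ] 17.1
```

View pics/wd.png

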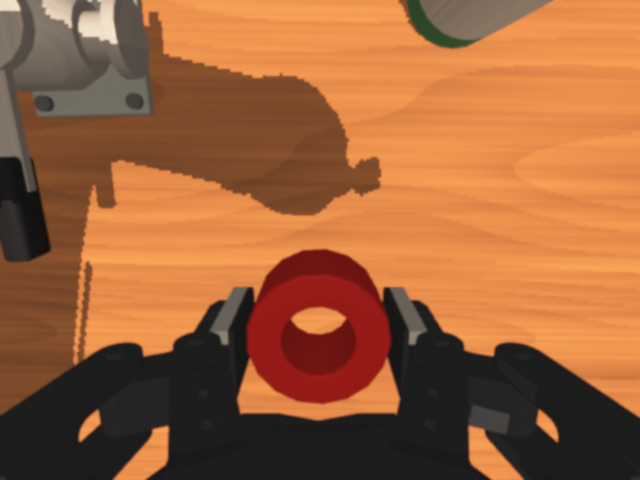

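View pics/s3.png

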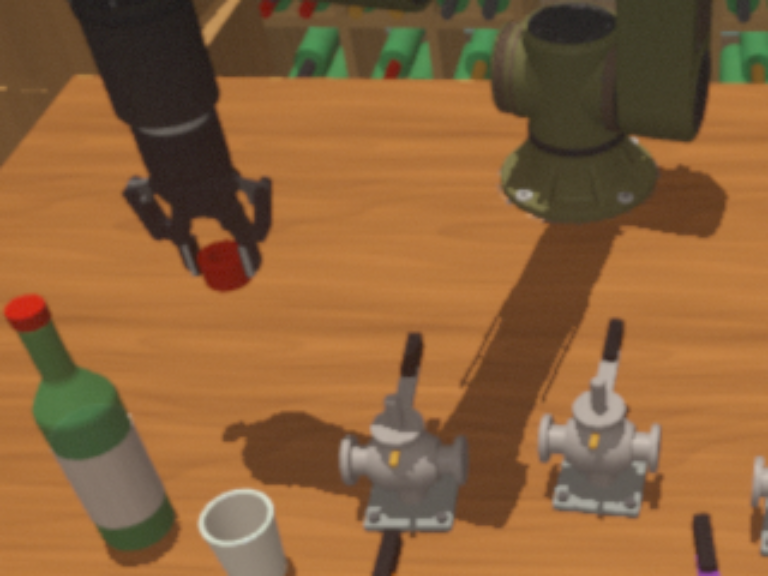

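Run:
```python
from h import *
from cell import env,ik,eyes
i=eyes.camera_info('wrist'); st=env.state()
print('collar off',(ray(i,(318,338),st['eef_pos'][2]+.0243)-st['eef_pos']).round(4))
H=np.array([.6293,.2820]); 
env.movel([.49,-.25,.28],rate=.25)
p=np.r_[H,.215]; r=best_rot(ik,p,np.radians(91),env.state()['q']); env.move_to(p,r); env.dwell(.3)
st=env.state(); print(st['eef_pos'],st['q'].round(2),st['time_s'],st['opening'])
i=eyes.camera_info('wrist'); cv2.imwrite('pics/we.png',eyes.capture('wrist'))
im=cv2.imread('pics/we.png')
for P in [(*H,.148),(*H,.112)]: print(proj(i,P).round(1))
print('collar bottom centre', proj(i,st['eef_pos']+[0,0,-.0057]).round(1))
s=eyes.capture('scene')[60:300,230:500]; cv2.imwrite('pics/s4.png',cv2.resize(s,None,fx=2.4,fy=2.4))
```

```text
collar off [ 0.0003 -0.      0.0243]
[0.62946693 0.28150352 0.21521626] [ 0.71  0.28  0.32  0.   -1.61  0.88] 20.0417 0.5547698892819792
[317.1 254.5]
[317.2 237.4]
collar bottom centre [318.  300.6]
```

View pics/we.png

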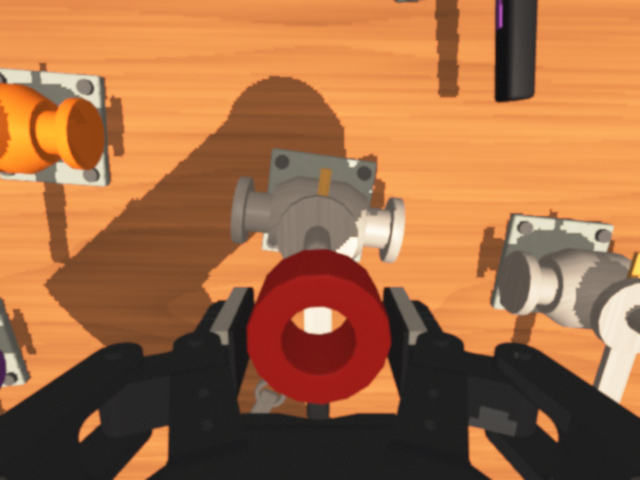

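View pics/s4.png

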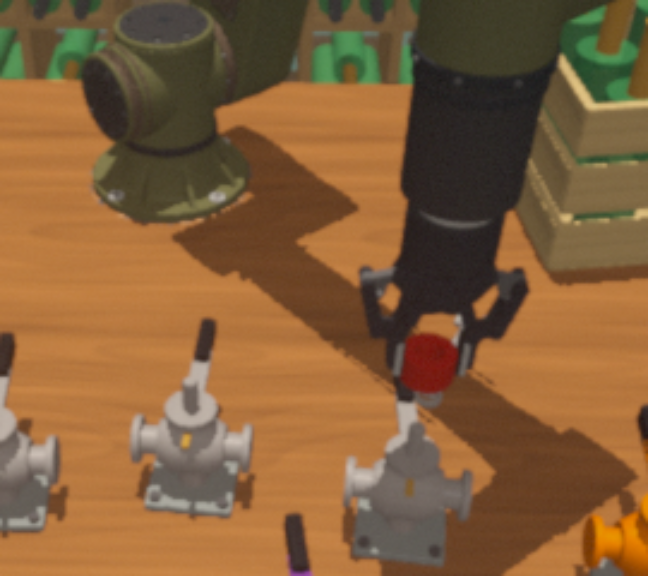

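The collar is centred in the grip and lines up with the post at column 317. Lowering it with a force guard.

Run:
```python
from h import *
from cell import env,ik,eyes
H=np.array([.6293,.2820])
print(env.movel(np.r_[H,.155],rate=.1,stop_force=6),env.state()['eef_pos'].round(4))
print(env.movel(np.r_[H,.113],rate=.04,stop_force=4),env.state()['eef_pos'].round(4)); env.dwell(.2)
st=env.state();print(st['eef_pos'],st['force'],st['ft_torque'],st['time_s'])
cv2.imwrite('pics/wf.png',eyes.capture('wrist'))
s=eyes.capture('scene')[150:300,320:480]; cv2.imwrite('pics/s5.png',cv2.resize(s,None,fx=4,fy=4))
```

```text
False [0.6296 0.2821 0.1558]
True [0.6293 0.2819 0.1179]
[0.6292907  0.28185685 0.11789624] [-0.10704254  0.32271124  4.60052347] [0.00808589 0.08152058 0.01581078] 21.95
```

View pics/wf.png

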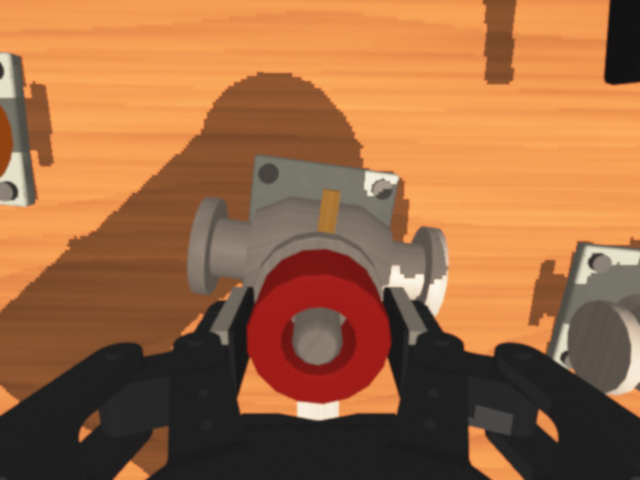

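View pics/s5.png

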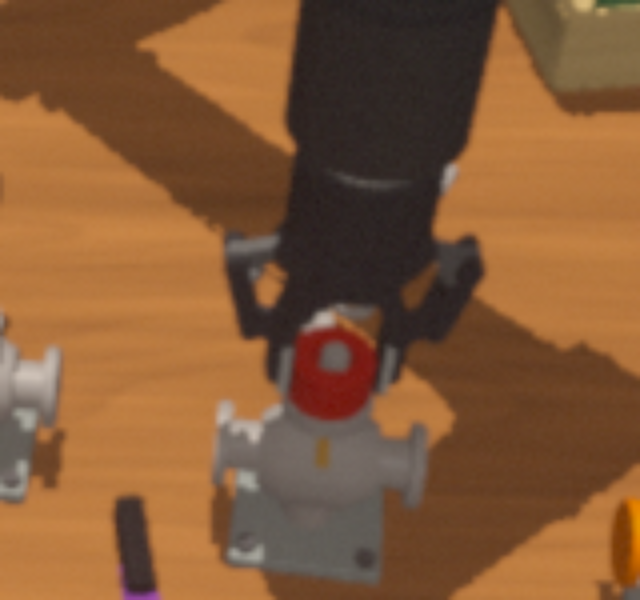

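Contact came at TCP z 0.1179, which matches the predicted 0.1177 for a collar flat on the hub, and the post shows inside the bore. I'll release, retract and check.

Run:
```python
from h import *
from cell import env,ik,eyes
H=np.array([.6293,.2820])
env.open_gripper(); env.dwell(.2)
env.movel(np.r_[H,.25],rate=.2); env.movel([.55,.27,.28],rate=.25); env.dwell(.3)
i=eyes.camera_info('wrist'); im=eyes.capture('wrist'); cv2.imwrite('pics/wg.png',im)
hsv=cv2.cvtColor(im,cv2.COLOR_BGR2HSV)
m=((hsv[...,1]>150)&((hsv[...,0]<6)|(hsv[...,0]>174))&(hsv[...,2]>50)).astype(np.uint8)
cs,_=cv2.findContours(m,cv2.RETR_EXTERNAL,cv2.CHAIN_APPROX_NONE)
for c in cs:
    if len(c)>40: e=cv2.fitEllipse(c); print(e,ray(i,e[0],.142).round(4))
env.move_to([.45,.0,.32],env.state()['tool_rot'])
print(env.state()['time_s'])
t=eyes.capture('top');cv2.imwrite('pics/t4.png',t)
s=eyes.capture('scene'); cv2.imwrite('pics/s6.png',s)
```

```text
((301.38201904296875, 109.06183624267578), (69.66575622558594, 73.33157348632812), 173.8045196533203) [0.6274 0.2817 0.142 ]
25.4917
```

View pics/wg.png

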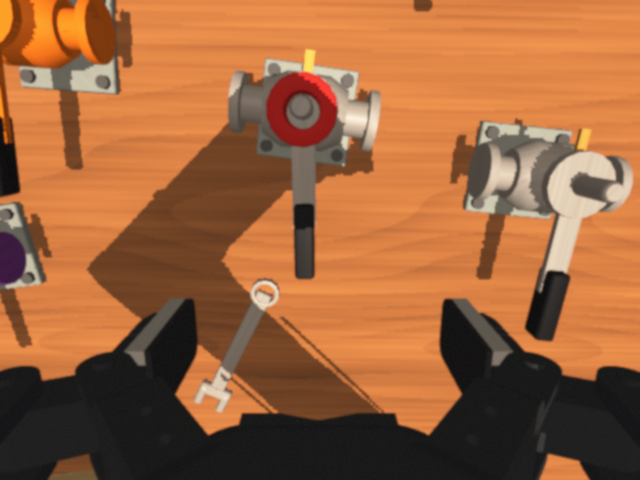

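View pics/s6.png

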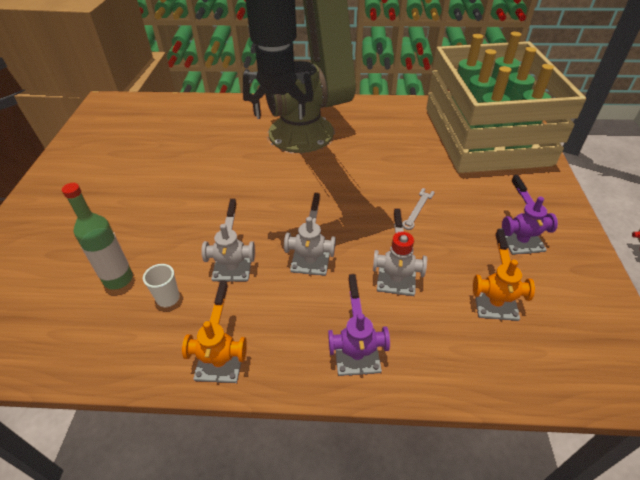

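View pics/t4.png

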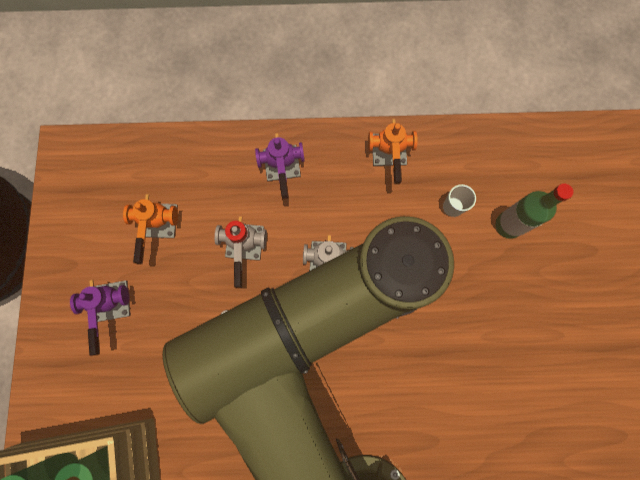

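Run:
```python
from cell import env
print(env.state()['force']); env.close_job()
```

```text
[-0.0205455   0.4019238   0.14961378]
the job is handed in; nothing more can be done
```

The job is done and handed in at about 25.5 s. The loose lever is on the left-hand grey valve, near x 0.629, y 0.282.

- **Finding the loose lever:** I rocked only this valve. Its lever swung about 17 mm clockwise before stopping at about 4 N, so I never touched the other two.
- **Swinging it:** I pushed it clockwise to where it goes firm, then back anticlockwise until it was firm at about 7 N, below the 14 N damage limit. I left it lying there. After release it lay about 7.5 to 8° anticlockwise of rest; 14 mm at the sleeve is 8°. The pointer looked unstrained.
- **Fitting the collar:** It touched the hub at TCP height 0.1179 m, against 0.1177 m expected for sitting flat. After release, the wrist picture shows it upright with the post inside the bore, its centre within about 2 mm of the post.
- **Bystanders:** The bottle, cup and wrench look unmoved in the final pictures, and the arm is clear of everything.

**Small disagreements:**
- The top and scene cameras differed by about 4–5 mm on the hub positions, so I used two wrist views, which agreed to about 1 mm.
- The last anticlockwise push felt stiffer than stated, about 1.9 N over 0.7 mm instead of 1 N, so I stopped there.

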